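# Put the tins away in the pinned rack

### The arm

A 7-joint arm with a two-finger parallel gripper is mounted at the origin on the work surface. World frame = base frame: x ahead of the robot, y to its left, z up, the work surface at z = 0. Lengths are in m, angles in rad, forces in N, time in s.
With the tool pointing down it reaches from about 0.4 to 0.875 m from the base axis. Payload 19.3 kg.
Tool frame: the origin (TCP) lies at the very end of the fingers, on their centre line; the grasp point (between the pads) lies 19 mm behind it; z points along the fingers, y is the line along which they close (so a half turn about z gives the same grasp; the last joint's range is limited). The gripper opens to 85 mm and grips with 20 to 120 N. Pads are 22 mm wide; open, the fingers measure 114 mm over their backs; the gripper's body (76 mm by 85 mm) begins 54 mm behind the grasp point. The pads swing forward as they close: fully open they stand 13 mm farther back than shut.
Start: joints at [1.053, 0.521, -0.036, 1.599, 0.021, 1.021, -0.113], TCP at [0.271, -0.563, 0.231] pointing down, gripper open.
Joint ranges: [-2.91, 2.91], [-0.3, 2.13], [-1.5, 1.42], [0.17, 2.43], [-1.26, 4.41], [0.16, 1.93], [-2.52, 2.52]. Speed limits (rad/s): [1.89, 1.89, 2.39, 2.39, 3.01, 3.01, 3.01].

### API

Orientations are given as [roll, pitch, yaw] about the fixed x, y, z axes, in that order (R = Rz(yaw) Ry(pitch) Rx(roll)).
In Python, from workcell import observe, grab_frame, job_done gives the robot as it stands.
- The arm moves only by the tool move_arm, never from a script. Its argument "plan" is a list that holds one entry, the list of rows, each a list of 7 numbers: the shift along the tool's x, y, z each as a share of 0.02 m, from -1 to 1, then the turn, a rotation vector about the tool's x, y, z each as a share of 6 degrees, from -1 to 1, then the opening, from -1 (shut) to 1 (fully open). A call has exactly 10 rows; each row shifts and turns the commanded pose from where the row before left it, along the tool's axes as they then stand; what a row does not reach is not made up. A row lasts 1/10 s, in which the tool goes at most 50 mm and 8.59 degrees, less where a joint would pass 70% of its speed; a pose out of reach is approached as far as the arm can. A call with a number of a shift or a turn outside -1 to 1 is refused whole. A call with a gripper value outside its range is refused whole. The fingers move at their own pace and stop on an object; "grip_force" is the grip in N (left out, the last holds). Time passes only in rows, so rows that do not move let the fingers close, or fill a call up. It gives the time, the measured TCP pose, the force, the opening and the grip force at its end, in the units of the state.
- observe(): the state, without advancing time (a new reading comes with each control period).
- grab_frame(name): name is "side" or "top"; returns a dict with "color" (384x512x3 uint8, red, green, blue), "intrinsics" (3x3 intrinsics, pixels), "k1" (the pictures are not rectified: a ray, as slopes to the right and down, at radius r is drawn at 1 + k1 r^2 times it, then the intrinsics apply), "position" and "orientation" of the camera in the world. Camera axes: x right, y down, z forward; pixel columns grow to the right and rows downward; lengths in m; the calibration is good to about 2 mm. A picture is of the moment at which its call begins. There is no depth.
- job_done(): hands the job in; it is judged then, once.
The state is a dict: "clock": time; "qpos": joint angles; "qd": joint speeds; "joint_efforts": joint torques, N m; "position": TCP position; "tool_rot": TCP orientation; "force": force on the tool from outside, world axes, zero at the start; "moment": the same for the moment, N m; "grip_width": finger opening in m; "finger_force": force on a finger pad.
Only numpy, scipy, OpenCV 4.12 (cv2) and the standard library are available. Lean on these libraries where they do the work, as an engineer would, in place of code of your own. Each camera call takes 0.05 s, during which the arm holds its last target. There are 200 camera calls.

### The job

Put the jeweller's tins away in their rack: first draw the pin that bars the rack's mouth up out of its bore and park it upright in the side notch of the same steel plate, its collar resting on the plate. Then push every tin that is on the bench, standing upright, through the mouth into single file between the rails, and at last swing the latch fully shut across the mouth into its catch. Leave the hammer, the bowl and the steel block where they are.

Things in the scene. Friction and masses are not known exactly. Their poses are not given: they have to be found in the camera images.
- rack: wooden tin rack fixed to the bench. Origin on the bench in the middle of its open mouth, z up. From the mouth (y = 0) the channel runs to the end stop at its y = -0.225, on the bare bench, between rails 24 mm high, 12 thick, 43 apart (inner faces x = +-21.5 mm). A strap 14 mm wide (52 to 60 mm high) along the channel's middle lets tins in by the mouth only
- bore (a point): centre of the 12 mm square bore in the steel gate plate, at its top face; axes as the rack's, rack x = 0, y = -0.030. The plate (52 to 60 mm above the bench, rack y -0.045..-0.015, x -0.040..+0.118) bridges the channel; the pin stands here at the start and bars it
- notch (a point): the pin's place in the parking notch of the same plate, at its top face (60 mm above the bench), rack x = 0.085, y = -0.030; axes as the rack's. The notch is a slot 14 mm wide (along x), open towards +y (plate's front edge 15 mm from this point), ending 7 mm behind it; free space below
- pin: loose gate pin, upright, 50 g: steel shank 9 mm dia reaching 50 mm below the origin; collar 24 mm dia from z = 0 to 5 mm; dark wooden knob 18 mm dia from z = 5 to 35 mm, to grip. Origin on the axis at the collar's underside, which rests on the gate plate; z points up along the knob
- latch (a joint): swing latch, a steel bar on an upright hinge: 0 = shut, across the mouth along the rack's +x, against the back lip of its catch (end of travel); grows as it opens outwards, counter-clockwise from above (1.57 = along the rack's +y), to 2.5. Stiff: stays where left, needs about 2 N at the post
- latch_post (a point): top centre of the round upright post on the latch bar, 12 mm dia, 76 mm above the bench, free to grip for 45 mm below its top; 75 mm from the hinge axis. The bar is 10 mm thick, 19 to 31 mm above the bench, and ends 15 mm beyond the post. Shut, it lies 7 to 17 mm in front of the mouth
- latch_hinge (a point): on the latch's hinge axis (rack x = -0.042, y = +0.012), 76 mm above the bench
- tin1: plain closed aluminium tin, a cylinder 40 mm dia, 45 mm tall, about 100 g, standing upright on the bench; origin: centre of its underside. May be absent
- tin2: plain closed aluminium tin, a cylinder 40 mm dia, 45 mm tall, about 100 g, standing upright on the bench; origin: centre of its underside. May be absent
- tin3: plain closed aluminium tin, a cylinder 40 mm dia, 45 mm tall, about 100 g, standing upright on the bench; origin: centre of its underside. May be absent
- tin4: plain closed aluminium tin, a cylinder 40 mm dia, 45 mm tall, about 100 g, standing upright on the bench; origin: centre of its underside. May be absent
- tin5: plain closed aluminium tin, a cylinder 40 mm dia, 45 mm tall, about 100 g, standing upright on the bench; origin: centre of its underside. May be absent
- hammer: bystander: small hammer lying on the bench, 220 mm long; origin under its middle
- bowl: bystander: shallow ceramic bowl, 100 mm dia, 40 mm tall; origin: centre of its underside
- bench_block: bystander: steel block 65 x 65 x 26 mm; origin: centre of its underside

How it is judged:
By the outcome, as a careful person would: the job done as asked, in the order asked, and still so for the second after the job is handed in, with the robot touching nothing.
Of tin1, tin2, tin3, tin4, tin5 only 3 to 5 are there at a start; the rules pass over those that are not, and their reading is None.
At some moment in a run one of tin1, tin2, tin3, tin4, tin5 may be knocked a few centimetres aside while the robot is not near it.
It also fails if it takes over 210 s, if anything falls off the work surface, if the arm or the gripper's body presses on something with over 40 N, if the wrist force passes 120 N, or if a joint passes its speed limit or range.

## Working session

There is one attempt and no reset: what is moved stays moved. The work goes in short steps, Python scripts to look and compute and a tool call to move; the robot and the scene stay as the last step left them, time stands still between calls to the robot, and variables do not carry over. Pictures are saved under pics/ and viewed, at most 14 in all, crops included, and the job is handed in when it is done.

Besides the shell and the picture viewer there is one more tool, called after "Emit:" by a JSON object that holds its "op" and its "data". move_arm: Moves the arm, as the interface text tells. Shift numbers are shares of 0.02 m and turn numbers shares of 6 degrees, none past 1 either way. Its arguments: {"type":"object","properties":{"plan":{"type":"array"},"grip_force":{"type":"number"}},"required":["plan"]}

```bash
ls; mkdir -p pics; python3 - <<'E'
from workcell import *
import cv2,numpy as np
s=observe();print({k:np.round(v,3) for k,v in s.items()})
for n in("top","side"):
    f=grab_frame(n);cv2.imwrite(f"pics/{n}0.png",f["color"][:,:,::-1]);print(n,f["intrinsics"],f["k1"],f["position"],f["orientation"])
E
```

```text
pics
{'clock': np.float64(0.0), 'qpos': array([ 1.053,  0.522, -0.036,  1.6  ,  0.021,  1.021, -0.113]), 'qd': array([ 0.   ,  0.002, -0.001, -0.   , -0.001, -0.   ,  0.001]), 'joint_efforts': array([ 1.0000e-03, -9.2710e+01,  1.9810e+00, -3.6994e+01,  1.8000e-02,
        8.0000e-03, -0.0000e+00]), 'position': array([ 0.27 , -0.563,  0.231]), 'tool_rot': array([-3.14 ,  0.   ,  0.448]), 'force': array([-0.228,  0.207,  0.33 ]), 'moment': array([ 0.062, -0.027,  0.061]), 'finger_force': np.float64(0.0), 'grip_width': np.float64(0.086)}
top [[479.13485698   0.         244.51794688]
 [  0.         479.13485698 189.05274812]
 [  0.           0.           1.        ]] -0.13123609712297346 [0.43469001 0.03015561 1.2157456 ] [-2.9988603  -0.02613307 -1.56025643]
side [[377.32001308   0.         254.14361087]
 [  0.         377.32001308 189.55671218]
 [  0.           0.           1.        ]] -0.07559711105166562 [ 0.47068208 -0.63387925  0.56693922] [-2.19520766  0.01609125 -0.20256187]
```

View pics/top0.png

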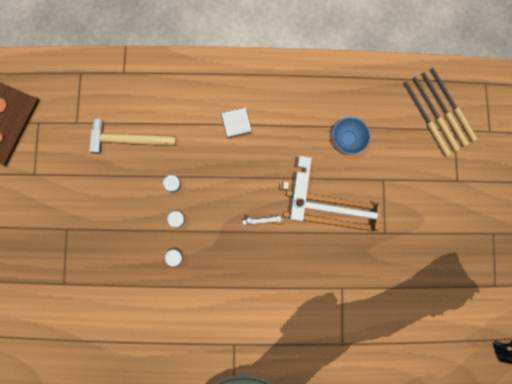

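View pics/side0.png

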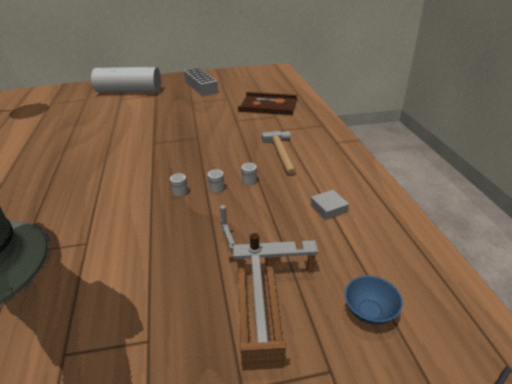

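The top view shows three tins at about (172,184), (176,219) and (173,258), and the pin knob at (300,203). The plate runs from (305,158) to (297,218), and the open latch from the hinge at (282,219) to the post near (245,221). The side view shows the same three tins. Next I'll measure them.

```bash
cat > h.py <<'E'
from workcell import *
import cv2,numpy as np
from scipy.spatial.transform import Rotation as R
def ray(f,px):
    p=cv2.undistortPoints(np.array(px,float).reshape(-1,1,2),f["intrinsics"],np.array([f["k1"],0,0,0.]))[:,0]
    return np.c_[p,np.ones(len(p))]@R.from_euler("xyz",f["orientation"]).as_matrix().T
def plane(f,px,z):
    d=ray(f,px);o=np.array(f["position"]);return (o+d*((z-o[2])/d[:,2])[:,None])[:,:2]
def proj(f,P):
    q=R.from_euler("xyz",f["orientation"]).as_matrix();P=(np.array(P,float).reshape(-1,3)-f["position"])@q
    return cv2.projectPoints(P,np.zeros(3),np.zeros(3),f["intrinsics"],np.array([f["k1"],0,0,0.]))[0][:,0]
def grey(f,vmin=120,smax=60):
    h=cv2.cvtColor(f["color"],cv2.COLOR_RGB2HSV);return ((h[...,1]<smax)&(h[...,2]>vmin)).astype(np.uint8)
E
python3 - <<'E'
from h import *
f=grab_frame("top")
m=grey(f);m[:80]=0;m[280:]=0
n,l,st,c=cv2.connectedComponentsWithStats(m)
for i in range(1,n):
    if st[i,4]>15: print(st[i],np.round(c[i],1),plane(f,[c[i]],.045).round(4))
c=f["color"][140:240,160:390];s=f["color"].copy()
g=grab_frame("side")["color"][160:370,150:350]
cv2.imwrite("pics/c1.png",cv2.resize(c[:,:,::-1],None,fx=3.4,fy=3.4,interpolation=cv2.INTER_CUBIC))
cv2.imwrite("pics/c2.png",cv2.resize(g[:,:,::-1],None,fx=2.8,fy=2.8,interpolation=cv2.INTER_CUBIC))
E
```

```text
[222 108  29  30 641] [235.9 122. ] [[0.7742 0.025 ]]
[338 116  33  39  83] [359.1 132.8] [[ 0.7525 -0.2896]]
[ 89 119  14  34 319] [ 95.3 135.7] [[0.7341 0.3799]]
[ 290  156   88   65 1276] [316.5 197.1] [[ 0.5858 -0.1775]]
[163 175  17  17 228] [171.1 182.8] [[0.6164 0.183 ]]
[283 182   6   8  39] [285.3 185.2] [[ 0.6144 -0.0998]]
[167 211  18  17 240] [175.5 218.9] [[0.527  0.1694]]
[242 216  39   9 203] [260.9 220.1] [[ 0.527  -0.0397]]
[165 249  18  18 246] [173.1 257.6] [[0.4329 0.1728]]
```

View pics/c1.png

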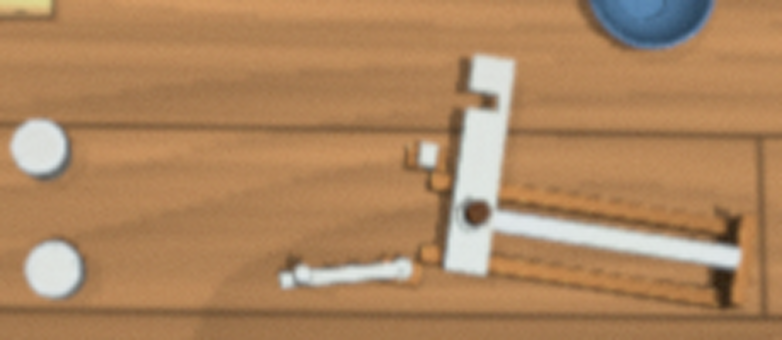

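View pics/c2.png

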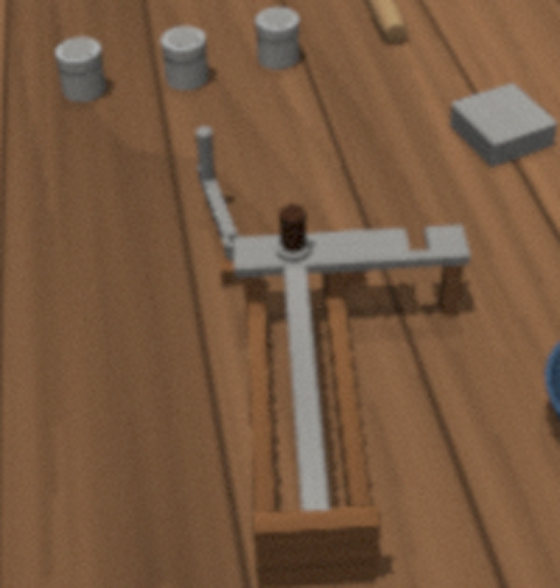

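```bash
cat > m.py <<'E'
from h import *
f=grab_frame("top");g=grab_frame("side")
c=lambda P:(np.array(P,float)+.5)/3.4-.5+[160,140]
d=lambda P:(np.array(P,float)+.5)/2.8-.5+[150,160]
W=plane(f,c([(473,55),(515,60),(489,275),(445,270),(496,220),(741,257)]),.06)
L=np.array([(.118,-.015),(.118,-.045),(-.04,-.045),(-.04,-.015),(0,-.045),(0,-.225)])
def fit(L,W):
    a=L-L.mean(0);b=W-W.mean(0);y=np.arctan2((a[:,0]*b[:,1]-a[:,1]*b[:,0]).sum(),(a*b).sum())
    r=np.array([[np.cos(y),-np.sin(y)],[np.sin(y),np.cos(y)]]);t=W.mean(0)-r@L.mean(0);return y,t,r,(W-(L@r.T+t))
y,t,r,e=fit(L,W);print("top rack",y,t,"res mm",(e*1e3).round(1).tolist())
W2=plane(g,d([(467,226),(469,258),(235,270),(234,238)]),.06)
W2=plane(g,d([(465,226),(468,251),(236,266),(234,238)]),.06)
y2,t2,r2,e2=fit(L[:4],W2);print("side rack",y2,t2,(e2*1e3).round(1).tolist())
to=lambda p:(np.array(p)-t)@r
p=plane(f,c([(477,211)]),.095);print("knob rack",to(p),p)
h,po=plane(f,c([(404,267)]),.076)[0],plane(f,c([(303,273)]),.076)[0]
print("hinge rack",to(h),"post",po,to(po),"dist",np.linalg.norm(po-h))
print("side post",plane(g,d([(204,131)]),.076))
for q in [(79,46),(184,36),(278,16)]: print("side tin",plane(g,d([q]),.045))
E
python3 m.py
```

```text
top rack -0.13191753337318887 [ 0.57120737 -0.10244955] res mm [[-0.0, 1.1], [0.8, 0.0], [0.3, -0.5], [-0.4, 1.3], [0.3, -0.6], [-0.9, -1.3]]
side rack -0.13987096127072107 [ 0.5710724  -0.10012488] [[0.8, -3.0], [-1.0, 3.2], [0.8, 1.5], [-0.5, -1.7]]
knob rack [[ 4.08717900e-05 -2.67316496e-02]] [[ 0.56773174 -0.12895432]]
hinge rack [-0.04414553  0.01696263] post [ 0.52460335 -0.00881768] [-0.058515    0.08668828] dist 0.07119092770424318
side post [[ 0.52302277 -0.00954668]]
side tin [[0.43297655 0.17678331]]
side tin [[0.52725457 0.17161432]]
side tin [[0.61667722 0.18565606]]
```

Emit:
{"op": "move_arm", "data": {"plan": [[[0, 0, 0, 0, 0, -0.94, 1], [0, 0, 0, 0, 0, -0.94, 1], [0, 0, 0, 0, 0, -0.94, 1], [0, 0, 0, 0, 0, -0.94, 1], [0, 0, 0, 0, 0, -0.94, 1], [0, 0, 0, 0, 0, -0.94, 1], [0, 0, 0, 0, 0, -0.94, 1], [0, 0, 0, 0, 0, -0.94, 1], [0, 0, 0, 0, 0, -0.94, 1], [0, 0, 0, 0, 0, -0.94, 1]]], "grip_force": 30}}

```text
clock: 1.3
position: [0.2705, -0.5633, 0.2312]
tool_rot: [-3.141, -0.0, 1.436]
force: [-0.2, 0.2, -0.3]
grip_width: 0.0854
finger_force: 0.0
```

```bash
cat >> h.py <<'E'
YAW=-.133;T=np.array([.5712,-.1020])
RM=np.array([[np.cos(YAW),-np.sin(YAW)],[np.sin(YAW),np.cos(YAW)]])
rk=lambda p:(np.array(p)[...,:2]-T)@RM
wd=lambda p:np.array(p)@RM.T+T
def go(x,y,z,yaw=YAW+np.pi/2):
    "shift in tool axes, shares, to reach rack point x,y,z; turn after"
    s=observe();q=R.from_euler("xyz",s["tool_rot"]).as_matrix();d=(np.r_[wd([x,y]),z]-s["position"])@q/.02
    e=(R.from_matrix(q).inv()*R.from_euler("xyz",[np.pi,0,yaw])).as_rotvec(True)/6
    print("rack",rk(s["position"]).round(4),"z",s["position"][2].round(4),"shares",d.round(2),"turn",e.round(2),"F",s["force"].round(1),"w",round(float(s["grip_width"]),4),"t",s["clock"])
E
python3 -c "
from h import *
go(0,-.030,.15);f=grab_frame('top')"
```

```text
rack [-0.2368 -0.4971] z 0.2312 shares [23.38 11.8   4.06] turn [-0.   -0.   -0.02] F [-0.2  0.2 -0.3] w 0.0854 t 1.3
```

Emit:
{"op": "move_arm", "data": {"plan": [[[0.78, 0.39, 0.13, 0, 0, 0, 1], [0.78, 0.39, 0.13, 0, 0, 0, 1], [0.78, 0.39, 0.13, 0, 0, 0, 1], [0.78, 0.39, 0.13, 0, 0, 0, 1], [0.78, 0.39, 0.13, 0, 0, 0, 1], [0.78, 0.39, 0.13, 0, 0, 0, 1], [0.78, 0.39, 0.13, 0, 0, 0, 1], [0.78, 0.39, 0.13, 0, 0, 0, 1], [0.78, 0.39, 0.13, 0, 0, 0, 1], [0.78, 0.39, 0.13, 0, 0, 0, 1]]]}}

```text
clock: 2.35
position: [0.3705, -0.4177, 0.2052]
tool_rot: [3.142, -0.0, 1.432]
force: [-0.8, 0.7, 0.2]
grip_width: 0.0851
finger_force: 0.0
```

Emit:
{"op": "move_arm", "data": {"plan": [[[0.78, 0.39, 0.13, 0, 0, 0, 1], [0.78, 0.39, 0.13, 0, 0, 0, 1], [0.78, 0.39, 0.13, 0, 0, 0, 1], [0.78, 0.39, 0.13, 0, 0, 0, 1], [0.78, 0.39, 0.13, 0, 0, 0, 1], [0.78, 0.39, 0.13, 0, 0, 0, 1], [0.78, 0.39, 0.13, 0, 0, 0, 1], [0.78, 0.39, 0.13, 0, 0, 0, 1], [0.78, 0.39, 0.13, 0, 0, 0, 1], [0.78, 0.39, 0.13, 0, 0, 0, 1]]]}}

```text
clock: 3.35
position: [0.4688, -0.2739, 0.1792]
tool_rot: [3.142, -0.0, 1.432]
force: [0.6, 0.3, 0.4]
grip_width: 0.0852
finger_force: 0.0
```

Emit:
{"op": "move_arm", "data": {"plan": [[[0.78, 0.39, 0.13, 0, 0, 0, 0], [0.78, 0.39, 0.13, 0, 0, 0, 0], [0.78, 0.39, 0.13, 0, 0, 0, 0], [0.78, 0.39, 0.13, 0, 0, 0, 0], [0.78, 0.39, 0.13, 0, 0, 0, 0], [0.78, 0.39, 0.13, 0, 0, 0, 0], [0.78, 0.39, 0.13, 0, 0, 0, 0], [0.78, 0.39, 0.13, 0, 0, 0, 0], [0.78, 0.39, 0.13, 0, 0, 0, 0], [0, 0, 0, 0, 0, 0, 0]]]}}

```text
clock: 4.35
position: [0.558, -0.1428, 0.1556]
tool_rot: [3.142, -0.001, 1.435]
force: [-0.4, 0.6, 0.7]
grip_width: 0.0422
finger_force: 0.0
```

```bash
python3 -c "
from h import *
go(0,-.030,.069);f=grab_frame('side');print(proj(f,[np.r_[wd([0,-.03]),.095]]))
cv2.imwrite('pics/s1.png',cv2.resize(f['color'][160:370,150:350,::-1],None,fx=2.8,fy=2.8,interpolation=2))"
```

```text
rack [-0.0077 -0.0422] z 0.1556 shares [0.6  0.38 4.33] turn [ 0.   -0.01 -0.02] F [-0.4  0.6  0.7] w 0.0422 t 4.35
[[254.76528357 235.39376037]]
```

View pics/s1.png

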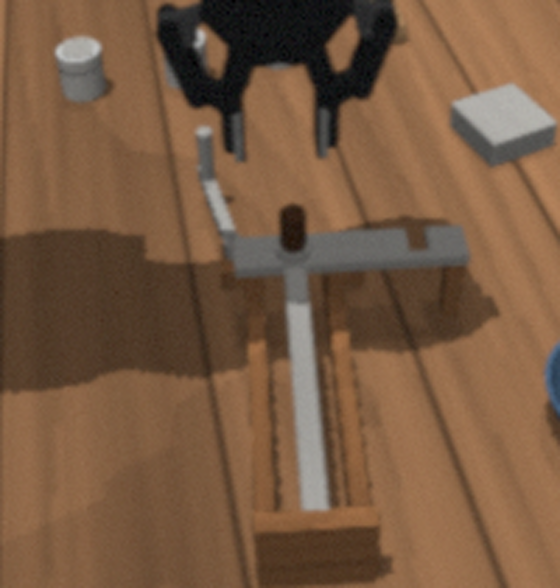

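The gripper is half open above the pin. The knob top sits at crop (292,210) and I predicted (293,211), so the rack pose holds. I'll descend and grip.

Emit:
{"op": "move_arm", "data": {"plan": [[[0.6, 0.38, 0, 0, 0, 0, 0], [0, 0, 0.7, 0, 0, 0, 0], [0, 0, 0.7, 0, 0, 0, 0], [0, 0, 0.7, 0, 0, 0, 0], [0, 0, 0.7, 0, 0, 0, 0], [0, 0, 0.6, 0, 0, 0, 0], [0, 0, 0.5, 0, 0, 0, 0], [0, 0, 0.42, 0, 0, 0, 0], [0, 0, 0, 0, 0, 0, 0], [0, 0, 0, 0, 0, 0, 0]]]}}

```text
clock: 5.4
position: [0.5665, -0.1357, 0.0696]
tool_rot: [3.141, -0.0, 1.432]
force: [0.1, 0.3, 1.4]
grip_width: 0.0425
finger_force: 0.0
```

Emit:
{"op": "move_arm", "data": {"plan": [[[0, 0, 0, 0, 0, 0, -1], [0, 0, 0, 0, 0, 0, -1], [0, 0, 0, 0, 0, 0, -1], [0, 0, 0, 0, 0, 0, -1], [0, 0, 0, 0, 0, 0, -1], [0, 0, 0, 0, 0, 0, -1], [0, 0, 0, 0, 0, 0, -1], [0, 0, 0, 0, 0, 0, -1], [0, 0, 0, 0, 0, 0, -1], [0, 0, 0, 0, 0, 0, -1]]], "grip_force": 40}}

```text
clock: 6.4
position: [0.5666, -0.1358, 0.0701]
tool_rot: [3.141, 0.0, 1.432]
force: [-0.9, 0.1, 6.1]
grip_width: 0.0167
finger_force: 38.9
```

```bash
python3 -c "
from h import *
go(0,-.030,.135);print(observe()['finger_force'])"
```

```text
rack [-0.     -0.0341] z 0.0701 shares [ 0.21  0.   -3.25] turn [ 0.01  0.   -0.05] F [-0.9  0.1  6.1] w 0.0167 t 6.4
38.92056584358215
```

Emit:
{"op": "move_arm", "data": {"plan": [[[0, 0, -0.2, 0, 0, 0, -1], [0, 0, -0.4, 0, 0, 0, -1], [0, 0, -0.4, 0, 0, 0, -1], [0, 0, -0.4, 0, 0, 0, -1], [0, 0, -0.4, 0, 0, 0, -1], [0, 0, -0.4, 0, 0, 0, -1], [0, 0, -0.4, 0, 0, 0, -1], [0, 0, -0.4, 0, 0, 0, -1], [0, 0, -0.4, 0, 0, 0, -1], [0, 0, -0.1, 0, 0, 0, -1]]]}}

```text
clock: 7.4
position: [0.5667, -0.1358, 0.1405]
tool_rot: [3.14, 0.0, 1.432]
force: [-0.3, 0.2, -0.6]
grip_width: 0.0167
finger_force: 39.0
```

```bash
python3 -c "
from h import *
go(0.085,-.034,.138);f=grab_frame('side')
cv2.imwrite('pics/s2.png',cv2.resize(f['color'][160:370,150:350,::-1],None,fx=2.8,fy=2.8,interpolation=2))"
```

```text
rack [ 0.0001 -0.0341] z 0.1405 shares [0.03 4.25 0.13] turn [ 0.01  0.   -0.06] F [-0.3  0.2 -0.6] w 0.0167 t 7.4
```

View pics/s2.png

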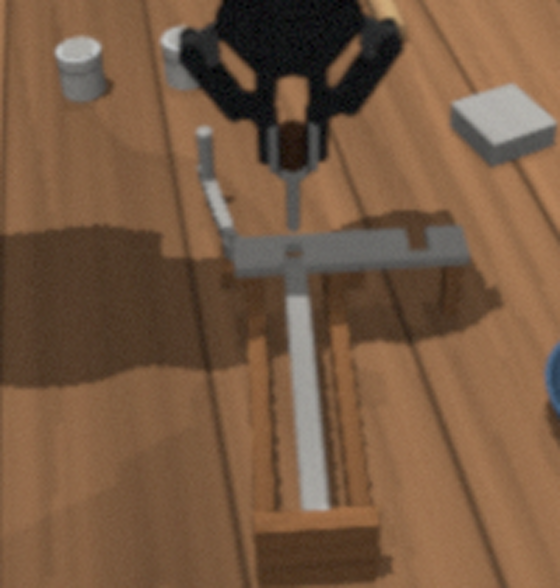

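The pin is out and upright in the gripper, with its tip at crop (293,225) above the bore and the notch at (416,240). I'll shift it over the notch.

Emit:
{"op": "move_arm", "data": {"plan": [[[0, 0.4, 0, 0, 0, -0.05, -1], [0, 0.8, 0, 0, 0, 0, -1], [0, 0.8, 0, 0, 0, 0, -1], [0, 0.8, 0, 0, 0, 0, -1], [0.05, 0.8, 0, 0, 0, 0, -1], [0, 0.4, 0, 0, 0, 0, -1], [0, 0.25, 0, 0, 0, 0, -1], [0, 0, 0, 0, 0, 0, -1], [0, 0, 0, 0, 0, 0, -1], [0, 0, 0, 0, 0, 0, -1]]]}}

```text
clock: 8.45
position: [0.6503, -0.1462, 0.1396]
tool_rot: [-3.141, 0.0, 1.437]
force: [-0.2, -0.4, -0.2]
grip_width: 0.0167
finger_force: 39.1
```

```bash
python3 -c "
from h import *
go(0.085,-.033,.078);f=grab_frame('side')
print(proj(f,[np.r_[wd([.085,-.029]),z] for z in(.08,.06)]))
cv2.imwrite('pics/s3.png',cv2.resize(f['color'][190:270,250:350,::-1],None,fx=6,fy=6,interpolation=2))"
```

```text
rack [ 0.0843 -0.0333] z 0.1396 shares [0.02 0.04 3.08] turn [-0.    0.   -0.01] F [-0.2 -0.4 -0.2] w 0.0167 t 8.45
[[300.15580752 238.20740469]
 [299.55526783 245.91931817]]
```

View pics/s3.png

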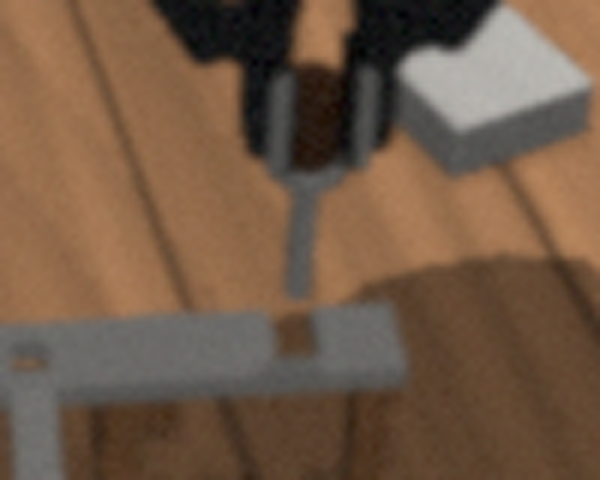

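The shank tip is at crop (298,293), and the notch opening (x 275–318) is centred under it at about (296,335). I'll lower it.

Emit:
{"op": "move_arm", "data": {"plan": [[[0.02, 0.03, 0.3, 0, 0, 0, -1], [0, 0, 0.4, 0, 0, 0, -1], [0, 0, 0.4, 0, 0, 0, -1], [0, 0, 0.4, 0, 0, 0, -1], [0, 0, 0.4, 0, 0, 0, -1], [0, 0, 0.4, 0, 0, 0, -1], [0, 0, 0.4, 0, 0, 0, -1], [0, 0, 0.3, 0, 0, 0, -1], [0, 0, 0.3, 0, 0, 0, -1], [0, 0, 0.1, 0, 0, 0, -1]]]}}

```text
clock: 9.5
position: [0.6511, -0.1457, 0.0708]
tool_rot: [-3.141, -0.0, 1.437]
force: [-0.8, -0.0, -0.4]
grip_width: 0.0164
finger_force: 39.1
```

```bash
python3 -c "
from h import *
go(0.085,-.033,.0702);f=grab_frame('side')
cv2.imwrite('pics/s4.png',cv2.resize(f['color'][190:270,250:350,::-1],None,fx=6,fy=6,interpolation=2))"
```

```text
rack [ 0.085  -0.0328] z 0.0708 shares [-0.01 -0.    0.03] turn [-0.01 -0.   -0.  ] F [-0.8 -0.  -0.4] w 0.0164 t 9.5
```

View pics/s4.png

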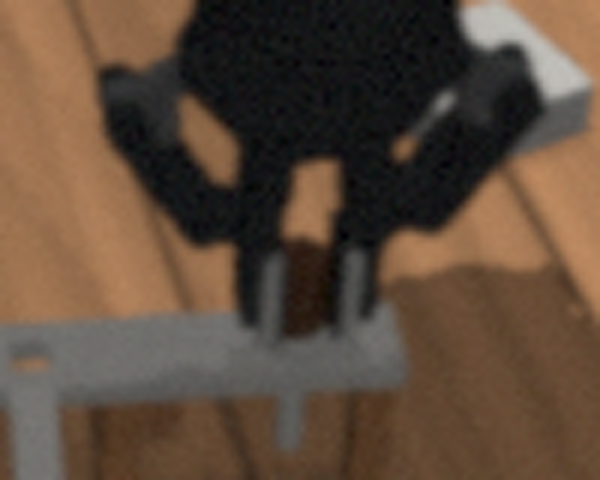

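The shank is through the notch, visible below the plate at crop (290,420), with the collar at the plate. I'll release and lift.

Emit:
{"op": "move_arm", "data": {"plan": [[[0, 0, 0.03, 0, 0, 0, -1], [0, 0, 0, 0, 0, 0, -0.2], [0, 0, 0, 0, 0, 0, -0.2], [0, 0, 0, 0, 0, 0, -0.2], [0, 0, 0, 0, 0, 0, 0], [0, 0, 0, 0, 0, 0, 0], [0, 0, 0, 0, 0, 0, 0], [0, 0, -0.3, 0, 0, 0, 0], [0, 0, -0.6, 0, 0, 0, 0], [0, 0, -1, 0, 0, 0, 0]]]}}

```text
clock: 10.55
position: [0.6509, -0.1457, 0.1093]
tool_rot: [-3.14, -0.0, 1.437]
force: [-0.1, 0.1, -0.1]
grip_width: 0.0424
finger_force: 0.0
```

Emit:
{"op": "move_arm", "data": {"plan": [[[0, 0, -1, 0, 0, 0, 0], [0.5, 0, -1, 0, 0, 0, 0.8], [1, 0, 0, 0, 0, 0, 0.8], [1, 0, 0, 0, 0, 0, 0.8], [1, 0, 0, 0, 0, 0, 0.8], [1, 0, 0, 0, 0, 0, 0.8], [1, 0, 0, 0, 0, 0, 0.8], [1, 0, 0, 0, 0, 0, 0.8], [1, 0, 0, 0, 0, 0, 0.8], [0.5, 0, 0, 0, 0, 0, 0.8]]]}}

```text
clock: 11.55
position: [0.6729, 0.0149, 0.15]
tool_rot: [3.141, -0.001, 1.439]
force: [0.6, -0.1, 0.2]
grip_width: 0.0768
finger_force: 0.0
```

```bash
cat > tins.py <<'E'
from h import *
f=grab_frame("top");g=grab_frame("side")
def blobs(f,a0,a1):
    n,l,st,c=cv2.connectedComponentsWithStats(grey(f,105,70));return [(c[i],st[i]) for i in range(1,n) if a0<st[i,4]<a1 and .6<st[i,2]/st[i,3]<1.6]
for c,s in blobs(f,150,320):
    p=plane(f,[c],.045)[0]
    if .35<p[0]<.8 and -.4<p[1]<.5: print("tin",p.round(4),"rack",rk(p).round(4),s,"side px",proj(g,[[*p,.045]]).round(0))
cv2.imwrite("pics/last.png",np.hstack([f["color"][90:290,90:400],g["color"][130:330,150:350]])[:,:,::-1])
E
python3 tins.py;python3 -c "
from h import *
go(*rk([.6164,.183]),.1)"
```

```text
tin [0.615  0.1818] rack [0.0058 0.2871] [163 175  18  18 255] side px [[249. 166.]]
tin [0.5273 0.1691] rack [-0.0795  0.2629] [167 210  18  18 252] side px [[216. 173.]]
tin [0.4332 0.1722] rack [-0.1731  0.2534] [165 249  18  18 261] side px [[178. 177.]]
rack [0.0853 0.1287] z 0.1496 shares [ 7.99 -3.9   2.48] turn [ 0.01 -0.01  0.01] F [ 0.5 -1.  -0.1] w 0.0771 t 11.65
```

View pics/last.png

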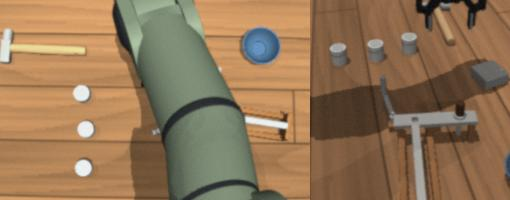

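The pin is parked upright in the notch (side half at about (460,110)), and the three tins are in place. I'll fetch the first tin, which lies nearly in line with the rack axis.

Emit:
{"op": "move_arm", "data": {"plan": [[[0.9, -0.4, 0, 0, 0, 0, 0.65], [0.9, -0.5, 0, 0, 0, 0, 0.65], [0.9, -0.5, 0, 0, 0, 0, 0.65], [0.9, -0.5, 0, 0, 0, 0, 0.65], [0.9, -0.5, 0, 0, 0, 0, 0.65], [0.9, -0.5, 0, 0, 0, 0, 0.65], [0.9, -0.5, 0, 0, 0, 0, 0.65], [0.9, -0.4, 0, 0, 0, 0, 0.65], [0.7, -0.1, 0, 0, 0, 0, 0.65], [0.1, -0.06, 0, 0, 0, 0, 0.65]]]}}

```text
clock: 12.65
position: [0.6157, 0.1829, 0.1492]
tool_rot: [3.141, -0.001, 1.438]
force: [0.2, -0.6, -0.1]
grip_width: 0.0705
finger_force: 0.0
```

```bash
python3 -c "
from h import *
go(.006,.289,.012)"
```

```text
rack [0.0063 0.2883] z 0.1492 shares [ 0.03 -0.02  6.86] turn [ 0.   -0.01  0.01] F [ 0.2 -0.6 -0.1] w 0.0705 t 12.65
```

Emit:
{"op": "move_arm", "data": {"plan": [[[0.03, 0, 0.6, 0, 0, 0, 0.65], [0, 0, 0.9, 0, 0, 0, 0.65], [0, 0, 0.9, 0, 0, 0, 0.65], [0, 0, 0.9, 0, 0, 0, 0.65], [0, 0, 0.9, 0, 0, 0, 0.65], [0, 0, 0.9, 0, 0, 0, 0.65], [0, 0, 0.8, 0, 0, 0, 0.65], [0, 0, 0.6, 0, 0, 0, 0.65], [0, 0, 0.3, 0, 0, 0, 0.65], [0, 0, 0.06, 0, 0, 0, 0.65]]]}}

```text
clock: 13.65
position: [0.6153, 0.1822, 0.011]
tool_rot: [-3.141, 0.0, 1.437]
force: [-1.0, 0.5, 0.4]
grip_width: 0.0704
finger_force: 0.0
```

Emit:
{"op": "move_arm", "data": {"plan": [[[0, 0, 0, 0, 0, 0, -0.2], [0, 0, 0, 0, 0, 0, -0.2], [0, 0, 0, 0, 0, 0, -0.2], [0, 0, 0, 0, 0, 0, -0.2], [0, 0, 0, 0, 0, 0, -0.2], [0, 0, 0, 0, 0, 0, -0.2], [0, 0, 0, 0, 0, 0, -0.2], [0, 0, 0, 0, 0, 0, -0.2], [0, 0, 0, 0, 0, 0, -0.2], [0, 0, 0, 0, 0, 0, -0.2]]], "grip_force": 25}}

```text
clock: 14.65
position: [0.6159, 0.1826, 0.0125]
tool_rot: [3.141, -0.0, 1.437]
force: [-1.7, -1.1, 6.3]
grip_width: 0.0392
finger_force: 25.1
```

```bash
python3 -c "
from h import *
go(0,.055,.012);print(observe()['finger_force'])"
```

```text
rack [0.0066 0.288 ] z 0.0125 shares [-11.65  -0.32   0.02] turn [ 0.01 -0.   -0.  ] F [-1.7 -1.1  6.3] w 0.0392 t 14.65
25.084674060344696
```

Emit:
{"op": "move_arm", "data": {"plan": [[[0, 0, -0.2, 0, 0, 0, -0.2], [-0.5, -0.03, 0, 0, 0, 0, -0.2], [-0.9, -0.05, 0, 0, 0, 0, -0.2], [-0.9, -0.05, 0, 0, 0, 0, -0.2], [-0.9, -0.05, 0, 0, 0, 0, -0.2], [-0.9, -0.05, 0, 0, 0, 0, -0.2], [-0.9, -0.05, 0, 0, 0, 0, -0.2], [-0.9, -0.04, 0, 0, 0, 0, -0.2], [-0.9, 0, 0, 0, 0, 0, -0.2], [-0.9, 0, 0, 0, 0, 0, -0.2]]]}}

```text
clock: 15.65
position: [0.5884, 0.0291, 0.0157]
tool_rot: [3.142, -0.0, 1.437]
force: [0.4, 0.7, -0.9]
grip_width: 0.0391
finger_force: 25.4
```

Emit:
{"op": "move_arm", "data": {"plan": [[[-0.9, 0, 0, 0, 0, 0, -0.2], [-0.9, 0, 0, 0, 0, 0, -0.2], [-0.9, 0, 0, 0, 0, 0, -0.2], [-0.7, 0, 0, 0, 0, 0, -0.2], [-0.4, 0, 0, 0, 0, 0, -0.2], [-0.1, 0, 0, 0, 0, 0, -0.2], [0, 0, 0, 0, 0, 0, -0.2], [0, 0, 0, 0, 0, 0, -0.2], [0, 0, 0, 0, 0, 0, -0.2], [0, 0, 0, 0, 0, 0, -0.2]]]}}

```text
clock: 16.65
position: [0.5783, -0.046, 0.0157]
tool_rot: [-3.142, -0.0, 1.438]
force: [0.4, 0.5, -1.1]
grip_width: 0.0393
finger_force: 25.8
```

```bash
python3 -c "
from h import *
go(0,.055,.0125);f=grab_frame('side')
cv2.imwrite('pics/s5.png',cv2.resize(f['color'][170:350,180:330,::-1],None,fx=3.3,fy=3.3,interpolation=2))"
```

```text
rack [-0.0003  0.0564] z 0.0157 shares [-0.07  0.02  0.16] turn [-0. -0.  0.] F [ 0.4  0.5 -1.1] w 0.0393 t 16.65
```

View pics/s5.png

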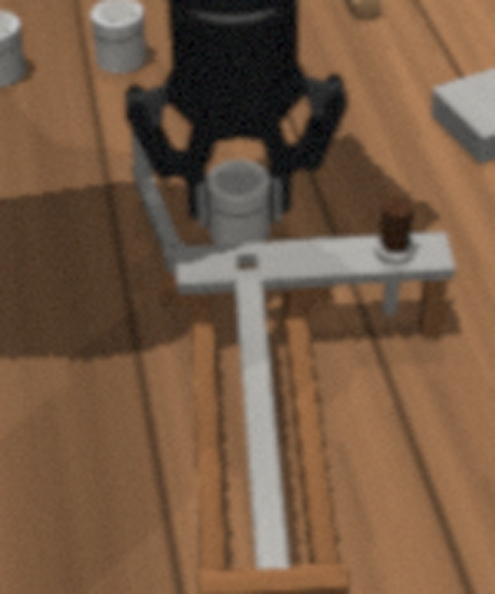

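The tin is held upright centred on the mouth axis at crop (238,200). The parked pin is standing in the notch with its collar on the plate. Release it, go round behind, and push.

Emit:
{"op": "move_arm", "data": {"plan": [[[0, 0, 0.16, 0, 0, 0, -0.2], [0, 0, 0, 0, 0, 0, 0.25], [0, 0, 0, 0, 0, 0, 0.25], [0, 0, 0, 0, 0, 0, 0.25], [0, 0, -0.3, 0, 0, 0, 0.25], [0, 0, -0.7, 0, 0, 0, 0.25], [0, 0, -0.9, 0, 0, 0, 0.25], [0, 0, -0.9, 0, 0, 0, 0.25], [0.7, 0, 0, 0, 0, 0, -0.8], [0.8, 0, 0, 0, 0, 0, -0.8]]]}}

```text
clock: 17.7
position: [0.5828, -0.0164, 0.0695]
tool_rot: [3.14, -0.0, 1.436]
force: [0.5, 0.6, 0.1]
grip_width: 0.0249
finger_force: 0.0
```

Emit:
{"op": "move_arm", "data": {"plan": [[[0.7, 0, 0, 0, 0, 0, -0.8], [0.1, 0, 0, 0, 0, 0, -0.8], [0, 0, 0, 0, 0, 0, -0.8], [0, 0, 0, 0, 0, 0, -0.8], [0, 0, 0.5, 0, 0, 0, -0.8], [0, 0, 0.7, 0, 0, 0, -0.8], [0, 0, 0.7, 0, 0, 0, -0.8], [0, 0, 0.3, 0, 0, 0, -0.8], [0, 0, 0, 0, 0, 0, -0.8], [0, 0, 0, 0, 0, 0, -0.8]]]}}

```text
clock: 18.7
position: [0.5844, -0.0009, 0.0244]
tool_rot: [-3.141, -0.0, 1.438]
force: [0.1, 0.4, 0.5]
grip_width: 0.0085
finger_force: 0.0
```

```bash
python3 -c "
from h import *
go(0,-.002,.021);f=grab_frame('side')
cv2.imwrite('pics/s6.png',cv2.resize(f['color'][150:350,180:330,::-1],None,fx=2.8,fy=2.8,interpolation=2))"
```

```text
rack [-0.0003  0.102 ] z 0.0244 shares [-5.2   0.02  0.17] turn [-0. -0. -0.] F [0.1 0.4 0.5] w 0.0085 t 18.7
```

View pics/s6.png

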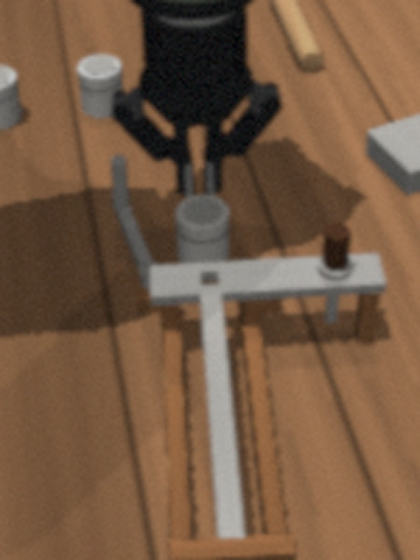

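The tin stands free at crop (203,230) with the nearly closed fingers behind it at (200,180), and the post at (120,160) is clear. Now I'll push slowly.

Emit:
{"op": "move_arm", "data": {"plan": [[[-0.2, 0.01, 0.15, 0, 0, 0, -0.8], [-0.25, 0, 0, 0, 0, 0, -0.8], [-0.25, 0, 0, 0, 0, 0, -0.8], [-0.25, 0, 0, 0, 0, 0, -0.8], [-0.25, 0, 0, 0, 0, 0, -0.8], [-0.25, 0, 0, 0, 0, 0, -0.8], [-0.25, 0, 0, 0, 0, 0, -0.8], [-0.25, 0, 0, 0, 0, 0, -0.8], [-0.25, 0, 0, 0, 0, 0, -0.8], [-0.25, 0, 0, 0, 0, 0, -0.8]]]}}

```text
clock: 19.75
position: [0.5781, -0.0499, 0.0215]
tool_rot: [3.142, -0.0, 1.437]
force: [0.4, 2.1, 2.0]
grip_width: 0.0082
finger_force: 0.9
```

Emit:
{"op": "move_arm", "data": {"plan": [[[-0.25, 0, 0, 0, 0, 0, -0.8], [-0.25, 0, 0, 0, 0, 0, -0.8], [-0.25, 0, 0, 0, 0, 0, -0.8], [-0.25, 0, 0, 0, 0, 0, -0.8], [-0.25, 0, 0, 0, 0, 0, -0.8], [-0.25, 0, 0, 0, 0, 0, -0.8], [-0.25, 0, 0, 0, 0, 0, -0.8], [-0.25, 0, 0, 0, 0, 0, -0.8], [-0.2, 0, 0, 0, 0, 0, -0.8], [-0.1, 0, 0, 0, 0, 0, -0.8]]]}}

```text
clock: 20.75
position: [0.5719, -0.0958, 0.0215]
tool_rot: [-3.141, 0.0, 1.437]
force: [0.2, 1.6, 0.9]
grip_width: 0.0087
finger_force: 0.9
```

```bash
python3 -c "
from h import *
go(0,.001,.02);f=grab_frame('side')
cv2.imwrite('pics/s7.png',cv2.resize(f['color'][150:350,180:330,::-1],None,fx=2.8,fy=2.8,interpolation=2))"
```

```text
rack [-0.0002  0.0063] z 0.0215 shares [-0.26  0.01  0.07] turn [-0.    0.   -0.01] F [0.2 1.6 0.9] w 0.0087 t 20.75
```

View pics/s7.png

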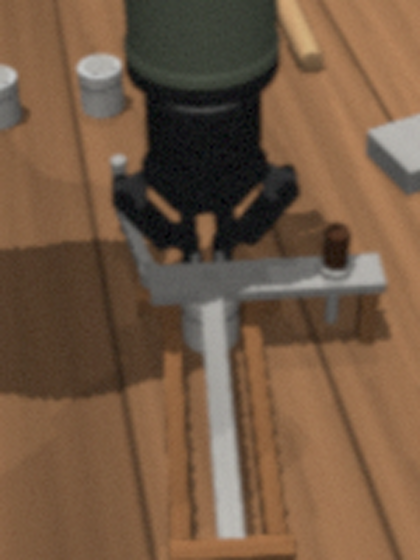

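The tin is inside between the rails, under the strap at crop (210,325), and the pin is still parked. I'll retreat and measure the next tin.

Emit:
{"op": "move_arm", "data": {"plan": [[[-0.2, 0, 0, 0, 0, 0, -0.8], [0, 0, 0, 0, 0, 0, -0.8], [0.6, 0, 0, 0, 0, 0, -0.8], [0.8, 0, -0.3, 0, 0, 0, -0.8], [0.8, 0, -0.9, 0, 0, 0, -0.8], [0.8, 0, -0.9, 0, 0, 0, -0.8], [0.8, 0, -0.9, 0, 0, 0, 0.5], [0.8, 0, -0.9, 0, 0, 0, 0.5], [0.6, 0, -0.3, 0, 0, 0, 0.5], [0, 0, 0, 0, 0, 0, 0.5]]]}}

```text
clock: 21.8
position: [0.5858, 0.0069, 0.1064]
tool_rot: [3.14, -0.001, 1.441]
force: [-0.3, -0.5, -0.3]
grip_width: 0.064
finger_force: 0.0
```

```bash
python3 tins.py;python3 -c "
from h import *
go(-.079,.265,.1)"
```

```text
tin [0.5273 0.1691] rack [-0.0795  0.2629] [167 210  18  18 252] side px [[216. 173.]]
tin [0.4332 0.1722] rack [-0.1731  0.2534] [165 249  18  18 261] side px [[178. 177.]]
rack [-0.0005  0.1069] z 0.1049 shares [ 7.9  -3.92  0.24] turn [-0.01  0.    0.  ] F [0.4 0.  0. ] w 0.0639 t 21.9
```

Emit:
{"op": "move_arm", "data": {"plan": [[[0.8, -0.4, 0, 0, 0, 0, 0.65], [0.9, -0.5, 0, 0, 0, 0, 0.65], [0.9, -0.5, 0, 0, 0, 0, 0.65], [0.9, -0.5, 0, 0, 0, 0, 0.65], [0.9, -0.5, 0, 0, 0, 0, 0.65], [0.9, -0.5, 0, 0, 0, 0, 0.65], [0.9, -0.5, 0, 0, 0, 0, 0.65], [0.9, -0.4, 0, 0, 0, 0, 0.65], [0.7, -0.1, 0, 0, 0, 0, 0.65], [0.1, -0.02, 0, 0, 0, 0, 0.65]]]}}

```text
clock: 22.9
position: [0.5285, 0.1721, 0.105]
tool_rot: [-3.141, -0.0, 1.439]
force: [-0.2, -0.5, -0.7]
grip_width: 0.0704
finger_force: 0.0
```

Emit:
{"op": "move_arm", "data": {"plan": [[[0, 0, 0.4, 0, 0, 0, 0.65], [0, 0, 0.7, 0, 0, 0, 0.65], [0, 0, 0.7, 0, 0, 0, 0.65], [0, 0, 0.7, 0, 0, 0, 0.65], [0, 0, 0.7, 0, 0, 0, 0.65], [0, 0, 0.7, 0, 0, 0, 0.65], [0, 0, 0.5, 0, 0, 0, 0.65], [0, 0, 0.24, 0, 0, 0, 0.65], [0, 0, 0, 0, 0, 0, 0.65], [0, 0, 0, 0, 0, 0, 0.65]]]}}

```text
clock: 23.9
position: [0.5288, 0.1711, 0.013]
tool_rot: [3.141, -0.0, 1.437]
force: [-0.3, 0.5, 0.3]
grip_width: 0.0707
finger_force: 0.0
```

Emit:
{"op": "move_arm", "data": {"plan": [[[0, 0, 0, 0, 0, 0, -0.2], [0, 0, 0, 0, 0, 0, -0.2], [0, 0, 0, 0, 0, 0, -0.2], [0, 0, 0, 0, 0, 0, -0.2], [0, 0, 0, 0, 0, 0, -0.2], [0, 0, 0, 0, 0, 0, -0.2], [0, 0, 0, 0, 0, 0, -0.2], [0, 0, 0, 0, 0, 0, -0.2], [0, 0, 0, 0, 0, 0, -0.2], [0, 0, 0, 0, 0, 0, -0.2]]], "grip_force": 25}}

```text
clock: 24.9
position: [0.5288, 0.171, 0.0132]
tool_rot: [3.141, -0.0, 1.437]
force: [-2.1, -0.5, 6.8]
grip_width: 0.0392
finger_force: 24.5
```

```bash
python3 -c "
from h import *
go(0,.056,.012);print(observe()['finger_force'])"
```

```text
rack [-0.0782  0.265 ] z 0.0132 shares [-10.45   3.92   0.06] turn [ 0.01 -0.   -0.  ] F [-2.1 -0.5  6.8] w 0.0392 t 24.9
24.464778900146484
```

Emit:
{"op": "move_arm", "data": {"plan": [[[0, 0, -0.2, 0, 0, 0, -0.2], [-0.6, 0.72, 0, 0, 0, 0, -0.2], [-0.6, 0.8, 0, 0, 0, 0, -0.2], [-0.6, 0.8, 0, 0, 0, 0, -0.2], [-0.6, 0.8, 0, 0, 0, 0, -0.2], [-0.6, 0.8, 0, 0, 0, 0, -0.2], [-0.8, 0, 0, 0, 0, 0, -0.2], [-0.9, 0, 0, 0, 0, 0, -0.2], [-0.9, 0, 0, 0, 0, 0, -0.2], [-0.9, 0, 0, 0, 0, 0, -0.2]]]}}

```text
clock: 25.9
position: [0.588, 0.0304, 0.0168]
tool_rot: [-3.141, 0.0, 1.438]
force: [0.1, 0.2, -1.1]
grip_width: 0.0394
finger_force: 25.5
```

Emit:
{"op": "move_arm", "data": {"plan": [[[-0.9, 0, 0, 0, 0, 0, -0.2], [-0.9, 0, 0, 0, 0, 0, -0.2], [-0.9, 0, 0, 0, 0, 0, -0.2], [-0.7, 0, 0, 0, 0, 0, -0.2], [-0.4, 0, 0, 0, 0, 0, -0.2], [-0.1, 0, 0, 0, 0, 0, -0.2], [0, 0, 0, 0, 0, 0, -0.2], [0, 0, 0, 0, 0, 0, -0.2], [0, 0, 0, 0, 0, 0, -0.2], [0, 0, 0, 0, 0, 0, -0.2]]]}}

```text
clock: 26.9
position: [0.5787, -0.0451, 0.0167]
tool_rot: [-3.142, -0.0, 1.438]
force: [0.2, -0.1, -0.9]
grip_width: 0.0394
finger_force: 25.8
```

```bash
python3 -c "
from h import *
go(0,.055,.0132)"
```

```text
rack [-0.0001  0.0574] z 0.0167 shares [-0.12  0.01  0.17] turn [-0. -0.  0.] F [ 0.2 -0.1 -0.9] w 0.0394 t 26.9
```

Emit:
{"op": "move_arm", "data": {"plan": [[[0, 0, 0.17, 0, 0, 0, -0.2], [0, 0, 0, 0, 0, 0, 0.25], [0, 0, 0, 0, 0, 0, 0.25], [0, 0, 0, 0, 0, 0, 0.25], [0, 0, -0.3, 0, 0, 0, 0.25], [0, 0, -0.7, 0, 0, 0, 0.25], [0, 0, -0.9, 0, 0, 0, 0.25], [0, 0, -0.9, 0, 0, 0, 0.25], [0.7, 0, 0, 0, 0, 0, -0.8], [0.8, 0, 0, 0, 0, 0, -0.8]]]}}

```text
clock: 27.9
position: [0.5831, -0.0154, 0.0702]
tool_rot: [3.14, -0.0, 1.436]
force: [0.1, 0.2, -0.1]
grip_width: 0.0249
finger_force: 0.0
```

Emit:
{"op": "move_arm", "data": {"plan": [[[0.7, 0, 0, 0, 0, 0, -0.8], [0.1, 0, 0, 0, 0, 0, -0.8], [0, 0, 0, 0, 0, 0, -0.8], [0, 0, 0, 0, 0, 0, -0.8], [0, 0, 0.5, 0, 0, 0, -0.8], [0, 0, 0.7, 0, 0, 0, -0.8], [0, 0, 0.7, 0, 0, 0, -0.8], [0, 0, 0.3, 0, 0, 0, -0.8], [0, 0, 0, 0, 0, 0, -0.8], [0, 0, 0, 0, 0, 0, -0.8]]]}}

```text
clock: 28.9
position: [0.5848, -0.0, 0.0252]
tool_rot: [-3.141, -0.0, 1.437]
force: [0.5, 0.9, -0.2]
grip_width: 0.0087
finger_force: 0.0
```

```bash
python3 -c "
from h import *
go(0,.002,.021)"
```

```text
rack [-1.000e-04  1.029e-01] z 0.0252 shares [-5.04  0.01  0.21] turn [-0. -0. -0.] F [ 0.5  0.9 -0.2] w 0.0087 t 28.9
```

Emit:
{"op": "move_arm", "data": {"plan": [[[-0.2, 0, 0.2, 0, 0, 0, -0.8], [-0.25, 0, 0, 0, 0, 0, -0.8], [-0.25, 0, 0, 0, 0, 0, -0.8], [-0.25, 0, 0, 0, 0, 0, -0.8], [-0.25, 0, 0, 0, 0, 0, -0.8], [-0.25, 0, 0, 0, 0, 0, -0.8], [-0.25, 0, 0, 0, 0, 0, -0.8], [-0.25, 0, 0, 0, 0, 0, -0.8], [-0.25, 0, 0, 0, 0, 0, -0.8], [-0.25, 0, 0, 0, 0, 0, -0.8]]]}}

```text
clock: 29.9
position: [0.5782, -0.0489, 0.0213]
tool_rot: [3.142, -0.0, 1.437]
force: [-0.4, 1.6, 1.4]
grip_width: 0.0088
finger_force: 1.0
```

Emit:
{"op": "move_arm", "data": {"plan": [[[-0.25, 0, 0, 0, 0, 0, -0.8], [-0.25, 0, 0, 0, 0, 0, -0.8], [-0.25, 0, 0, 0, 0, 0, -0.8], [-0.25, 0, 0, 0, 0, 0, -0.8], [-0.25, 0, 0, 0, 0, 0, -0.8], [-0.25, 0, 0, 0, 0, 0, -0.8], [-0.25, 0, 0, 0, 0, 0, -0.8], [-0.25, 0, 0, 0, 0, 0, -0.8], [-0.25, 0, 0, 0, 0, 0, -0.8], [-0.2, 0, 0, 0, 0, 0, -0.8]]]}}

```text
clock: 30.9
position: [0.5716, -0.0976, 0.0213]
tool_rot: [-3.142, 0.0, 1.437]
force: [0.8, 3.2, 2.9]
grip_width: 0.0084
finger_force: 1.5
```

Emit:
{"op": "move_arm", "data": {"plan": [[[-0.2, 0, 0, 0, 0, 0, -0.8], [0, 0, 0, 0, 0, 0, -0.8], [0.6, 0, 0, 0, 0, 0, -0.8], [0.8, 0, -0.3, 0, 0, 0, -0.8], [0.8, 0, -0.9, 0, 0, 0, -0.8], [0.8, 0, -0.9, 0, 0, 0, -0.8], [0.8, 0, -0.9, 0, 0, 0, 0.5], [0.8, 0, -0.9, 0, 0, 0, 0.5], [0.6, 0, -0.3, 0, 0, 0, 0.5], [0, 0, 0, 0, 0, 0, 0.5]]]}}

```text
clock: 31.9
position: [0.5855, 0.0049, 0.1062]
tool_rot: [3.14, -0.001, 1.441]
force: [0.4, -0.3, 0.4]
grip_width: 0.064
finger_force: 0.0
```

```bash
python3 tins.py;python3 -c "
from h import *
go(-.1725,.2555,.105)"
```

```text
tin [0.4332 0.1722] rack [-0.1731  0.2534] [165 249  18  18 261] side px [[178. 177.]]
rack [-0.0005  0.1049] z 0.1047 shares [ 7.53 -8.6  -0.01] turn [-0.01  0.    0.  ] F [-0.8 -0.9 -0.5] w 0.0643 t 32.0
```

Emit:
{"op": "move_arm", "data": {"plan": [[[0.6, -0.5, 0, 0, 0, 0, 0.65], [0.8, -0.9, 0, 0, 0, 0, 0.65], [0.8, -0.9, 0, 0, 0, 0, 0.65], [0.8, -0.9, 0, 0, 0, 0, 0.65], [0.8, -0.9, 0, 0, 0, 0, 0.65], [0.8, -0.9, 0, 0, 0, 0, 0.65], [0.8, -0.9, 0, 0, 0, 0, 0.65], [0.8, -0.9, 0, 0, 0, 0, 0.65], [0.8, -0.9, 0, 0, 0, 0, 0.65], [0.4, -0.7, 0, 0, 0, 0, 0.65]]]}}

```text
clock: 33.0
position: [0.4366, 0.1719, 0.1047]
tool_rot: [-3.14, 0.0, 1.438]
force: [-0.1, 0.8, 0.4]
grip_width: 0.0703
finger_force: 0.0
```

Emit:
{"op": "move_arm", "data": {"plan": [[[0.13, -0.2, 0, 0, 0, 0, 0.65], [0, 0, 0, 0, 0, 0, 0.65], [0, 0, 0.6, 0, 0, 0, 0.65], [0, 0, 0.6, 0, 0, 0, 0.65], [0, 0, 0.6, 0, 0, 0, 0.65], [0, 0, 0.2, 0, 0, 0, 0.65], [0, 0, 0, 0, 0, 0, 0.65], [0, 0, 0, 0, 0, 0, 0.65], [0, 0, 0, 0, 0, 0, 0.65], [0, 0, 0, 0, 0, 0, 0.65]]]}}

```text
clock: 34.0
position: [0.4348, 0.1741, 0.0656]
tool_rot: [3.141, -0.0, 1.437]
force: [0.5, 0.4, -0.1]
grip_width: 0.07
finger_force: 0.0
```

```bash
python3 -c "
from h import *
go(-.1725,.2555,.013)"
```

```text
rack [-0.1718  0.2556] z 0.0656 shares [-0.01 -0.04  2.63] turn [ 0.01 -0.   -0.01] F [ 0.5  0.4 -0.1] w 0.07 t 34.0
```

Emit:
{"op": "move_arm", "data": {"plan": [[[0, -0.03, 0.5, 0, 0, 0, 0.65], [0, 0, 0.7, 0, 0, 0, 0.65], [0, 0, 0.7, 0, 0, 0, 0.65], [0, 0, 0.5, 0, 0, 0, 0.65], [0, 0, 0.23, 0, 0, 0, 0.65], [0, 0, 0, 0, 0, 0, 0.65], [0, 0, 0, 0, 0, 0, 0.65], [0, 0, 0, 0, 0, 0, -0.2], [0, 0, 0, 0, 0, 0, -0.2], [0, 0, 0, 0, 0, 0, -0.2]]]}}

```text
clock: 35.0
position: [0.4342, 0.1742, 0.0132]
tool_rot: [3.141, -0.0, 1.437]
force: [-1.6, -0.3, 7.3]
grip_width: 0.0391
finger_force: 24.2
```

Emit:
{"op": "move_arm", "data": {"plan": [[[0, 0, 0, 0, 0, 0, -0.2], [0, 0, 0, 0, 0, 0, -0.2], [0, 0, 0, 0, 0, 0, -0.2], [0, 0, 0, 0, 0, 0, -0.2], [0, 0, 0, 0, 0, 0, -0.2], [0, 0, 0, 0, 0, 0, -0.2], [0, 0, 0, 0, 0, 0, -0.2], [0, 0, -0.2, 0, 0, 0, -0.2], [0, 0, 0, 0, 0, 0, -0.2], [0, 0, 0, 0, 0, 0, -0.2]]]}}

```text
clock: 36.0
position: [0.4341, 0.1742, 0.0169]
tool_rot: [3.141, -0.0, 1.437]
force: [-0.3, -0.4, -0.7]
grip_width: 0.0393
finger_force: 25.4
```

```bash
python3 -c "
from h import *
go(0,.056,.0168)"
```

```text
rack [-0.1725  0.2555] z 0.0169 shares [-9.97  8.63  0.  ] turn [ 0.   -0.   -0.01] F [-0.3 -0.4 -0.7] w 0.0393 t 36.0
```

Emit:
{"op": "move_arm", "data": {"plan": [[[-0.2, 0.5, 0, 0, 0, 0, -0.2], [-0.4, 0.9, 0, 0, 0, 0, -0.2], [-0.4, 0.9, 0, 0, 0, 0, -0.2], [-0.4, 0.9, 0, 0, 0, 0, -0.2], [-0.4, 0.9, 0, 0, 0, 0, -0.2], [-0.4, 0.9, 0, 0, 0, 0, -0.2], [-0.4, 0.9, 0, 0, 0, 0, -0.2], [-0.4, 0.9, 0, 0, 0, 0, -0.2], [-0.4, 0.9, 0, 0, 0, 0, -0.2], [-0.6, 0.93, 0, 0, 0, 0, -0.2]]]}}

```text
clock: 37.0
position: [0.5955, 0.0711, 0.0165]
tool_rot: [-3.141, -0.0, 1.437]
force: [0.6, 0.6, -0.1]
grip_width: 0.0394
finger_force: 25.4
```

Emit:
{"op": "move_arm", "data": {"plan": [[[-0.9, 0, 0, 0, 0, 0, -0.2], [-0.9, 0, 0, 0, 0, 0, -0.2], [-0.9, 0, 0, 0, 0, 0, -0.2], [-0.9, 0, 0, 0, 0, 0, -0.2], [-0.9, 0, 0, 0, 0, 0, -0.2], [-0.9, 0, 0, 0, 0, 0, -0.2], [-0.45, 0, 0, 0, 0, 0, -0.2], [-0.1, 0, 0, 0, 0, 0, -0.2], [0, 0, 0, 0, 0, 0, -0.2], [0, 0, 0, 0, 0, 0, -0.2]]]}}

```text
clock: 38.0
position: [0.5788, -0.0451, 0.0167]
tool_rot: [3.142, -0.001, 1.438]
force: [-0.0, 0.9, -1.0]
grip_width: 0.0394
finger_force: 25.5
```

```bash
python3 -c "
from h import *
go(0,.056,.0132)"
```

```text
rack [-0.      0.0574] z 0.0167 shares [-0.07  0.    0.18] turn [ 0.   -0.01  0.  ] F [-0.   0.9 -1. ] w 0.0394 t 38.0
```

Emit:
{"op": "move_arm", "data": {"plan": [[[0, 0, 0.17, 0, 0, 0, -0.2], [0, 0, 0, 0, 0, 0, 0.25], [0, 0, 0, 0, 0, 0, 0.25], [0, 0, 0, 0, 0, 0, 0.25], [0, 0, -0.3, 0, 0, 0, 0.25], [0, 0, -0.7, 0, 0, 0, 0.25], [0, 0, -0.9, 0, 0, 0, 0.25], [0, 0, -0.9, 0, 0, 0, 0.25], [0.7, 0, 0, 0, 0, 0, -0.8], [0.8, 0, 0, 0, 0, 0, -0.8]]]}}

```text
clock: 39.0
position: [0.583, -0.0159, 0.0702]
tool_rot: [3.14, -0.0, 1.436]
force: [-0.2, 0.6, -0.1]
grip_width: 0.0252
finger_force: 0.0
```

Emit:
{"op": "move_arm", "data": {"plan": [[[0.7, 0, 0, 0, 0, 0, -0.8], [0.1, 0, 0, 0, 0, 0, -0.8], [0, 0, 0, 0, 0, 0, -0.8], [0, 0, 0, 0, 0, 0, -0.8], [0, 0, 0.5, 0, 0, 0, -0.8], [0, 0, 0.7, 0, 0, 0, -0.8], [0, 0, 0.7, 0, 0, 0, -0.8], [0, 0, 0.3, 0, 0, 0, -0.8], [0, 0, 0, 0, 0, 0, -0.8], [0, 0, 0, 0, 0, 0, -0.8]]]}}

```text
clock: 40.0
position: [0.5847, -0.0003, 0.0252]
tool_rot: [-3.141, -0.0, 1.437]
force: [-0.3, 0.1, 1.0]
grip_width: 0.0086
finger_force: 0.0
```

Emit:
{"op": "move_arm", "data": {"plan": [[[-0.2, 0, 0.2, 0, 0, 0, -0.8], [-0.25, 0, 0, 0, 0, 0, -0.8], [-0.25, 0, 0, 0, 0, 0, -0.8], [-0.25, 0, 0, 0, 0, 0, -0.8], [-0.25, 0, 0, 0, 0, 0, -0.8], [-0.25, 0, 0, 0, 0, 0, -0.8], [-0.25, 0, 0, 0, 0, 0, -0.8], [-0.25, 0, 0, 0, 0, 0, -0.8], [-0.25, 0, 0, 0, 0, 0, -0.8], [-0.25, 0, 0, 0, 0, 0, -0.8]]]}}

```text
clock: 41.0
position: [0.5782, -0.0494, 0.0213]
tool_rot: [3.142, -0.0, 1.437]
force: [0.6, 1.5, 0.7]
grip_width: 0.0083
finger_force: 0.8
```

Emit:
{"op": "move_arm", "data": {"plan": [[[-0.25, 0, 0, 0, 0, 0, -0.8], [-0.25, 0, 0, 0, 0, 0, -0.8], [-0.25, 0, 0, 0, 0, 0, -0.8], [-0.25, 0, 0, 0, 0, 0, -0.8], [-0.25, 0, 0, 0, 0, 0, -0.8], [-0.25, 0, 0, 0, 0, 0, -0.8], [-0.25, 0, 0, 0, 0, 0, -0.8], [-0.25, 0, 0, 0, 0, 0, -0.8], [-0.25, 0, 0, 0, 0, 0, -0.8], [-0.2, 0, 0, 0, 0, 0, -0.8]]]}}

```text
clock: 42.0
position: [0.5716, -0.098, 0.0213]
tool_rot: [-3.142, -0.0, 1.437]
force: [0.7, 3.7, 2.2]
grip_width: 0.0084
finger_force: 1.8
```

```bash
python3 -c "
from h import *
go(0,-.002,.021)"
```

```text
rack [-0.0001  0.004 ] z 0.0213 shares [-0.3   0.01  0.01] turn [-0.   -0.   -0.01] F [0.7 3.7 2.2] w 0.0084 t 42.0
```

Emit:
{"op": "move_arm", "data": {"plan": [[[-0.1, 0, 0, 0, 0, 0, -0.8], [-0.1, 0, 0, 0, 0, 0, -0.8], [-0.1, 0, 0, 0, 0, 0, -0.8], [-0.05, 0, 0, 0, 0, 0, -0.8], [0, 0, 0, 0, 0, 0, -0.8], [0, 0, 0, 0, 0, 0, -0.8], [0, 0, 0, 0, 0, 0, -0.8], [0, 0, 0, 0, 0, 0, -0.8], [0, 0, 0, 0, 0, 0, -0.8], [0, 0, 0, 0, 0, 0, -0.8]]]}}

```text
clock: 43.0
position: [0.5708, -0.1043, 0.0214]
tool_rot: [3.141, -0.0, 1.438]
force: [0.9, 5.3, 4.0]
grip_width: 0.0088
finger_force: 2.4
```

Emit:
{"op": "move_arm", "data": {"plan": [[[0.3, 0, 0, 0, 0, 0, -0.8], [0.8, 0, 0, 0, 0, 0, -0.8], [0.8, 0, -0.3, 0, 0, 0, -0.8], [0.9, 0, -0.9, 0, 0, 0, -0.8], [0.9, 0, -0.9, 0, 0, 0, -0.8], [0.9, 0, -0.9, 0, 0, 0, -0.3], [0.9, 0, -0.9, 0, 0, 0, -0.3], [0.9, 0, -0.9, 0, 0, 0, -0.3], [0.9, 0, -0.9, 0, 0, 0, -0.3], [0, 0, 0, 0, 0, 0, -0.3]]]}}

```text
clock: 44.0
position: [0.5911, 0.0448, 0.138]
tool_rot: [3.138, -0.002, 1.442]
force: [0.1, 0.3, 0.0]
grip_width: 0.0302
finger_force: 0.0
```

```bash
python3 tins.py;python3 -c "
from h import *
go(-.0585,.087,.1)
f=grab_frame('side');t=grab_frame('top')
a=cv2.resize(f['color'][170:350,180:330],None,fx=3,fy=3,interpolation=2)
b=cv2.resize(t['color'][150:240,230:310],None,fx=5,fy=6,interpolation=2);
cv2.imwrite('pics/s8.png',np.hstack([a,b[:540][:,:350]])[:,:,::-1])"
```

```text
rack [-0.0004  0.1445] z 0.1355 shares [-2.87 -2.91  1.78] turn [0.   0.   0.01] F [-1.1 -0.6 -0.2] w 0.0299 t 44.1
```

View pics/s8.png

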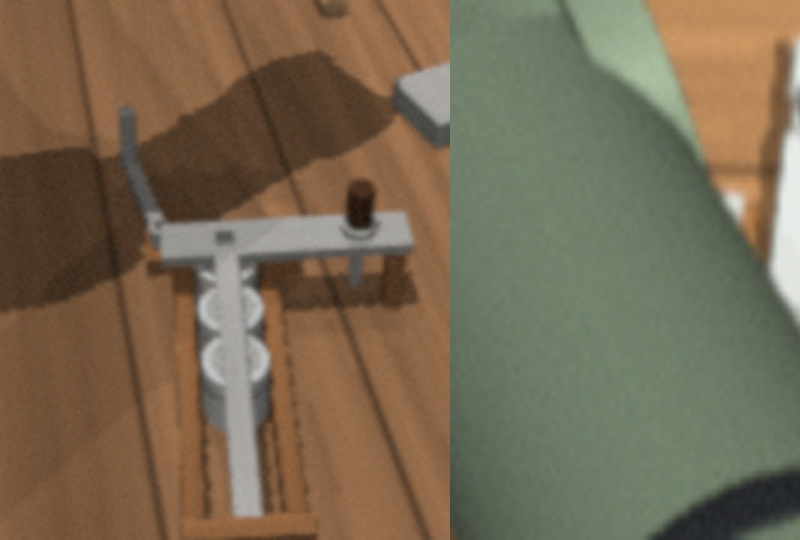

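All three tins stand in single file under the strap: crop (230,310), (235,360) and one under the plate. The pin is upright in the notch at (360,205), and the latch is still open with its post at (127,110). Next I'll shut the latch, gripping the post and turning the tool with it.

Emit:
{"op": "move_arm", "data": {"plan": [[[-0.6, -0.6, 0.3, 0, 0, 0, -0.3], [-0.6, -0.6, 0.3, 0, 0, 0, -0.3], [-0.6, -0.6, 0.3, 0, 0, 0, -0.3], [-0.6, -0.6, 0.3, 0, 0, 0, -0.3], [-0.57, -0.53, 0.3, 0, 0, 0, -0.3], [0, 0, 0.3, 0, 0, -0.7, -0.3], [0, 0, 0, 0, 0, -0.7, -0.3], [0, 0, 0, 0, 0, -0.8, -0.3], [0, 0, 0, 0, 0, 0, -0.3], [0, 0, 0, 0, 0, 0, -0.3]]]}}

```text
clock: 45.2
position: [0.5239, -0.0113, 0.0989]
tool_rot: [-3.141, -0.0, 1.665]
force: [-0.8, 0.5, -0.9]
grip_width: 0.0297
finger_force: 0.0
```

```bash
python3 -c "
from h import *
go(-.059,.085,.043,1.667);print(observe()['qpos'].round(2))
t=grab_frame('side');p=proj(t,[np.r_[wd([-.059,.085]),.076],np.r_[wd([-.0585,.087]),.076]]);print(p)"
```

```text
rack [-0.0589  0.0836] z 0.0989 shares [0.07 0.01 2.79] turn [-0.01 -0.   -0.02] F [-0.8  0.5 -0.9] w 0.0297 t 45.2
[ 0.28  0.59 -0.5   1.95  0.43  0.7  -0.39]
[[223.01767534 206.51074597]
 [223.25240632 205.9100569 ]]
```

Emit:
{"op": "move_arm", "data": {"plan": [[[0.07, 0, 0.4, 0, 0, 0, -0.3], [0, 0, 0.4, 0, 0, 0, -0.3], [0, 0, 0.4, 0, 0, 0, -0.3], [0, 0, 0.4, 0, 0, 0, -0.3], [0, 0, 0.4, 0, 0, 0, -0.3], [0, 0, 0.4, 0, 0, 0, -0.3], [0, 0, 0.3, 0, 0, 0, -0.3], [0, 0, 0.09, 0, 0, 0, -0.3], [0, 0, 0, 0, 0, 0, -0.3], [0, 0, 0, 0, 0, 0, -0.3]]]}}

```text
clock: 46.25
position: [0.5242, -0.0095, 0.0437]
tool_rot: [3.141, 0.0, 1.668]
force: [0.4, -0.2, 0.2]
grip_width: 0.0298
finger_force: 0.0
```

Emit:
{"op": "move_arm", "data": {"plan": [[[0, 0, 0, 0, 0, 0, -0.9], [0, 0, 0, 0, 0, 0, -0.9], [0, 0, 0, 0, 0, 0, -0.9], [0, 0, 0, 0, 0, 0, -0.9], [0, 0, 0, 0, 0, 0, -0.9], [0, 0, 0, 0, 0, 0, -0.9], [0, 0, 0, 0, 0, 0, -0.9], [0, 0, 0, 0, 0, 0, -0.9], [0, 0, 0, 0, 0, 0, -0.9], [0, 0, 0, 0, 0, 0, -0.9]]], "grip_force": 25}}

```text
clock: 47.25
position: [0.5242, -0.0094, 0.0437]
tool_rot: [3.141, 0.0, 1.668]
force: [-1.9, 0.5, 6.3]
grip_width: 0.0111
finger_force: 25.9
```

```bash
python3 -c "
from h import *
go(-.059,.085,.043,1.667);print(observe()['finger_force'])"
```

```text
rack [-0.0589  0.0855] z 0.0437 shares [-0.02 -0.01  0.04] turn [0.   0.   0.01] F [-1.9  0.5  6.3] w 0.0111 t 47.25
25.86184412240982
```

Gripped, at 11 mm on the 12 mm post. I'll swing in small rotating steps.

Emit:
{"op": "move_arm", "data": {"plan": [[[-0.01, 0.2, 0, 0, 0, 0.5, -0.9], [-0.015, 0.337, 0, 0, 0, 0.86, -0.9], [-0.015, 0.337, 0, 0, 0, 0.86, -0.9], [-0.015, 0.337, 0, 0, 0, 0.86, -0.9], [-0.015, 0.337, 0, 0, 0, 0.86, -0.9], [-0.015, 0.337, 0, 0, 0, 0.86, -0.9], [0, 0, 0, 0, 0, 0, -0.9], [0, 0, 0, 0, 0, 0, -0.9], [0, 0, 0, 0, 0, 0, -0.9], [0, 0, 0, 0, 0, 0, -0.9]]]}}

```text
clock: 48.25
position: [0.5613, -0.0155, 0.0437]
tool_rot: [3.141, -0.0, 1.165]
force: [-0.3, -1.2, 4.8]
grip_width: 0.0111
finger_force: 25.9
```

```bash
cat > arc.py <<'E'
from h import *
s=observe();d=rk(s["position"])-[-.042,.012];th=np.arctan2(d[1],d[0]);yr=s["tool_rot"][2]-YAW
print("r",np.hypot(*d).round(4),"theta",np.degrees(th).round(2),"tool x dir",np.degrees(yr).round(2),"F rack",rk(np.array(s["force"][:2])+T).round(1),"Fz",s["force"][2].round(1),"z",s["position"][2].round(4),"w",round(float(s["grip_width"]),4),"M",np.round(s["moment"],2),"q7",s["qpos"][6].round(2))
E
python3 arc.py
```

```text
r 0.0753 theta 74.07 tool x dir 74.36 F rack [-0.2 -1.3] Fz 4.8 z 0.0437 w 0.0111 M [-0.22 -0.02 -0.11] q7 -0.8
```

Emit:
{"op": "move_arm", "data": {"plan": [[[-0.015, 0.337, 0, 0, 0, 0.86, -0.9], [-0.015, 0.337, 0, 0, 0, 0.86, -0.9], [-0.015, 0.337, 0, 0, 0, 0.86, -0.9], [-0.015, 0.337, 0, 0, 0, 0.86, -0.9], [-0.015, 0.337, 0, 0, 0, 0.86, -0.9], [-0.015, 0.337, 0, 0, 0, 0.86, -0.9], [-0.015, 0.337, 0, 0, 0, 0.86, -0.9], [-0.015, 0.337, 0, 0, 0, 0.86, -0.9], [0, 0, 0, 0, 0, 0, -0.9], [0, 0, 0, 0, 0, 0, -0.9]]]}}

```text
clock: 49.25
position: [0.5984, -0.0525, 0.0436]
tool_rot: [3.142, 0.002, 0.444]
force: [-5.8, -2.4, 9.9]
grip_width: 0.0107
finger_force: 26.4
```

```bash
python3 arc.py
```

```text
r 0.0744 theta 33.08 tool x dir 33.05 F rack [-5.4 -3.1] Fz 9.9 z 0.0436 w 0.0107 M [-0.48  1.21 -0.16] q7 -1.27
```

Emit:
{"op": "move_arm", "data": {"plan": [[[-0.045, 0.337, 0, 0, 0, 0.86, -0.9], [-0.025, 0.337, 0, 0, 0, 0.86, -0.9], [-0.025, 0.337, 0, 0, 0, 0.86, -0.9], [-0.02, 0.337, 0, 0, 0, 0.86, -0.9], [0, 0, 0, 0, 0, 0, -0.9], [0, 0, 0, 0, 0, 0, -0.9], [0, 0, 0, 0, 0, 0, -0.9], [0, 0, 0, 0, 0, 0, -0.9], [0, 0, 0, 0, 0, 0, -0.9], [0, 0, 0, 0, 0, 0, -0.9]]]}}

```text
clock: 50.25
position: [0.6046, -0.0782, 0.0436]
tool_rot: [-3.141, 0.001, 0.084]
force: [-4.8, 0.0, 7.9]
grip_width: 0.0108
finger_force: 26.3
```

```bash
python3 arc.py
```

```text
r 0.0737 theta 12.52 tool x dir 12.44 F rack [-4.7 -0.6] Fz 7.9 z 0.0436 w 0.0108 M [ 0.04  1.   -0.17] q7 -1.5
```

Emit:
{"op": "move_arm", "data": {"plan": [[[-0.035, 0.33, 0, 0, 0, 0.84, -0.9], [-0.03, 0.2, 0, 0, 0, 0.5, -0.9], [-0.01, 0.13, 0, 0, 0, 0.34, -0.9], [0, 0, 0, 0, 0, 0, -0.9], [0, 0, 0, 0, 0, 0, -0.9], [0, 0, 0, 0, 0, 0, -0.9], [0, 0, 0, 0, 0, 0, -0.9], [0, 0, 0, 0, 0, 0, -0.9], [0, 0, 0, 0, 0, 0, -0.9], [0, 0, 0, 0, 0, 0, -0.9]]]}}

```text
clock: 51.25
position: [0.6041, -0.0912, 0.0437]
tool_rot: [-3.141, -0.0, -0.092]
force: [-0.5, 0.5, 6.8]
grip_width: 0.0108
finger_force: 26.0
```

```bash
python3 arc.py
```

```text
r 0.0733 theta 2.41 tool x dir 2.37 F rack [-0.5  0.4] Fz 6.8 z 0.0437 w 0.0108 M [ 0.3   0.27 -0.19] q7 -1.61
```

Emit:
{"op": "move_arm", "data": {"plan": [[[0, 0.05, 0, 0, 0, 0.13, -0.9], [0, 0.05, 0, 0, 0, 0.13, -0.9], [0, 0.04, 0, 0, 0, 0.1, -0.9], [0, 0, 0, 0, 0, 0, -0.9], [0, 0, 0, 0, 0, 0, -0.9], [0, 0, 0, 0, 0, 0, -0.9], [0, 0, 0, 0, 0, 0, -0.9], [0, 0, 0, 0, 0, 0, -0.9], [0, 0, 0, 0, 0, 0, -0.9], [0, 0, 0, 0, 0, 0, -0.9]]]}}

```text
clock: 52.25
position: [0.6039, -0.093, 0.0437]
tool_rot: [-3.14, -0.0, -0.129]
force: [0.4, 5.3, 6.2]
grip_width: 0.011
finger_force: 26.1
```

```bash
python3 arc.py
```

```text
r 0.0732 theta 0.97 tool x dir 0.26 F rack [-0.3  5.4] Fz 6.2 z 0.0437 w 0.011 M [ 1.16  0.27 -0.13] q7 -1.64
```

Emit:
{"op": "move_arm", "data": {"plan": [[[0, 0.05, 0, 0, 0, 0, -0.9], [0, 0.05, 0, 0, 0, 0, -0.9], [0, 0, 0, 0, 0, 0, -0.9], [0, 0, 0, 0, 0, 0, -0.9], [0, 0, 0, 0, 0, 0, -0.9], [0, 0, 0, 0, 0, 0, -0.9], [0, 0, 0, 0, 0, 0, -0.9], [0, 0, 0, 0, 0, 0, -0.9], [0, 0, 0, 0, 0, 0, -0.9], [0, 0, 0, 0, 0, 0, -0.9]]]}}

```text
clock: 53.25
position: [0.6039, -0.0932, 0.0437]
tool_rot: [-3.139, -0.0, -0.127]
force: [-1.3, 14.1, 7.0]
grip_width: 0.0113
finger_force: 26.5
```

```bash
python3 arc.py
```

```text
r 0.0733 theta 0.8 tool x dir 0.33 F rack [-3.2 13.8] Fz 7.0 z 0.0437 w 0.0113 M [ 2.87  0.13 -0.12] q7 -1.63
```

The latch is hard against its stop: 14 N with no further motion. I'll open slightly and lift away.

Emit:
{"op": "move_arm", "data": {"plan": [[[0, 0, 0, 0, 0, 0, -0.6], [0, 0, 0, 0, 0, 0, -0.6], [0, 0, 0, 0, 0, 0, -0.6], [0, 0, 0, 0, 0, 0, -0.6], [0, 0, -0.3, 0, 0, 0, -0.6], [0, 0, -0.6, 0, 0, 0, -0.6], [0, 0, -0.9, 0, 0, 0, -0.6], [0, 0, -0.9, 0, 0, 0, -0.6], [0, 0, -0.9, 0, 0, 0, -0.6], [0, 0, -0.9, 0, 0, 0, -0.6]]]}}

```text
clock: 54.25
position: [0.6032, -0.0968, 0.1341]
tool_rot: [3.141, 0.0, -0.13]
force: [0.5, 0.2, -0.2]
grip_width: 0.0165
finger_force: 0.0
```

Emit:
{"op": "move_arm", "data": {"plan": [[[0, 0, -0.9, 0, 0, 0, -0.6], [0, -0.7, -0.5, 0, 0, 0, -0.6], [0, -0.9, 0, 0, 0, 0, -0.6], [0, -0.9, 0, 0, 0, 0, -0.6], [0, -0.9, 0, 0, 0, 0, -0.6], [0, -0.9, 0, 0, 0, 0, -0.6], [0, -0.9, 0, 0, 0, 0, -0.6], [0, -0.9, 0, 0, 0, 0, -0.6], [0, -0.9, 0, 0, 0, 0, -0.6], [0, -0.9, 0, 0, 0, 0, -0.6]]]}}

```text
clock: 55.25
position: [0.6239, 0.062, 0.1614]
tool_rot: [-3.142, 0.0, -0.129]
force: [0.3, 0.6, 0.1]
grip_width: 0.0166
finger_force: 0.0
```

Emit:
{"op": "move_arm", "data": {"plan": [[[-0.4, -0.9, 0, 0, 0, 0, -0.6], [-0.7, -0.9, 0, 0, 0, 0, -0.6], [-0.7, -0.9, 0, 0, 0, 0, -0.6], [-0.7, -0.9, 0, 0, 0, 0, -0.6], [-0.7, -0.9, 0, 0, 0, 0, -0.6], [-0.7, -0.9, 0, 0, 0, 0, -0.6], [-0.7, -0.9, 0, 0, 0, 0, -0.6], [-0.4, -0.6, 0, 0, 0, 0, -0.6], [0, 0, 0, 0, 0, 0, -0.6], [0, 0, 0, 0, 0, 0, -0.6]]]}}

```text
clock: 56.25
position: [0.5428, 0.21, 0.1615]
tool_rot: [3.141, -0.0, -0.129]
force: [0.6, -1.0, 0.3]
grip_width: 0.0173
finger_force: 0.0
```

```bash
python3 -c "
from h import *
go(0,.3,.2)
f=grab_frame('side');t=grab_frame('top')
a=cv2.resize(f['color'][170:350,190:310],None,fx=3,fy=3,interpolation=2)
b=cv2.resize(t['color'][145:235,260:385],None,fx=3.4,fy=3.4,interpolation=2);b=np.vstack([b,cv2.resize(t['color'],(425,234),interpolation=3)])
cv2.imwrite('pics/s9.png',np.hstack([a,b[:540]])[:,:,::-1])"
```

```text
rack [-0.0695  0.3054] z 0.1615 shares [ 3.48  0.29 -1.92] turn [ 1.000e-02 -0.000e+00 -1.496e+01] F [ 0.6 -1.   0.3] w 0.0173 t 56.25
```

View pics/s9.png

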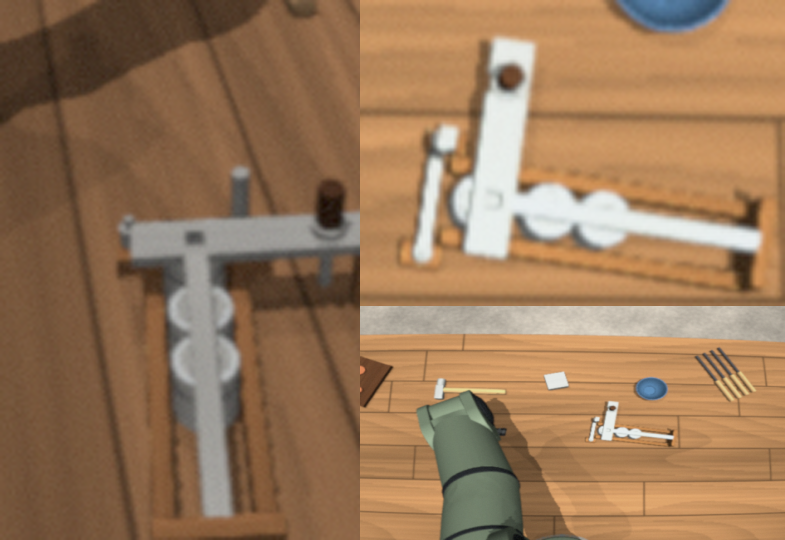

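The latch is shut across the mouth into the catch at crop (445,140), the pin is upright in the notch at (510,77), and the three tins are in the rack. The front tin's edge at (452,205) looks close to the mouth, so I'll measure it.

```bash
python3 - <<'E'
from h import *
t=grab_frame('top');s=grab_frame('side')
# sample brightness/saturation along rack lines at tin-top height, x offset to avoid latch/strap
h=cv2.cvtColor(t['color'],cv2.COLOR_RGB2HSV)
ys=np.arange(.024,-.016,-.002)
for x in(-.006,0,.006):
    p=proj(t,[np.r_[wd([x,y]),.045] for y in ys]).astype(np.float32)
    S=cv2.remap(h[...,1],p[:,0],p[:,1],1).ravel();V=cv2.remap(h[...,2],p[:,0],p[:,1],1).ravel()
    print(x,[(round(y*1e3),int(a),int(b)) for y,a,b in zip(ys,S,V)])
ys=np.arange(-.045,-.145,-.004)
for x in(-.014,.014):
    p=proj(t,[np.r_[wd([x,y]),.045] for y in ys]).astype(np.float32)
    print(x,[(round(y*1e3),int(a)) for y,a in zip(ys,cv2.remap(h[...,1],p[:,0],p[:,1],1).ravel())])
E
```

```text
-0.006 [(24, 124, 152), (22, 104, 128), (20, 29, 144), (18, 8, 201), (16, 4, 229), (14, 5, 233), (12, 10, 225), (10, 36, 199), (8, 84, 177), (6, 115, 163), (4, 119, 144), (2, 92, 118), (0, 32, 104), (-2, 12, 139), (-4, 7, 188), (-6, 8, 221), (-8, 7, 226), (-10, 7, 229), (-12, 8, 221), (-14, 9, 208)]
0 [(24, 125, 149), (22, 83, 141), (20, 27, 164), (18, 5, 221), (16, 4, 232), (14, 4, 235), (12, 7, 227), (10, 27, 208), (8, 72, 178), (6, 117, 155), (4, 119, 131), (2, 86, 113), (0, 36, 118), (-2, 6, 158), (-4, 7, 212), (-6, 7, 228), (-8, 7, 233), (-10, 6, 234), (-12, 6, 227), (-14, 9, 201)]
0.006 [(24, 127, 152), (22, 89, 143), (20, 38, 163), (18, 8, 198), (16, 4, 229), (14, 4, 235), (12, 5, 228), (10, 32, 199), (8, 76, 174), (6, 122, 163), (4, 132, 149), (2, 123, 130), (0, 78, 128), (-2, 30, 151), (-4, 6, 195), (-6, 7, 223), (-8, 6, 230), (-10, 6, 229), (-12, 7, 219), (-14, 8, 203)]
-0.014 [(-45, 33), (-49, 102), (-53, 45), (-57, 6), (-61, 8), (-65, 8), (-69, 6), (-73, 6), (-77, 6), (-81, 5), (-85, 9), (-89, 41), (-93, 20), (-97, 6), (-101, 11), (-105, 8), (-109, 7), (-113, 6), (-117, 7), (-121, 5), (-125, 19), (-129, 77), (-133, 124), (-137, 132), (-141, 132)]
0.014 [(-45, 10), (-49, 84), (-53, 101), (-57, 26), (-61, 5), (-65, 5), (-69, 6), (-73, 5), (-77, 6), (-81, 6), (-85, 7), (-89, 36), (-93, 91), (-97, 29), (-101, 9), (-105, 5), (-109, 5), (-113, 5), (-117, 7), (-121, 5), (-125, 5), (-129, 47), (-133, 120), (-137, 130), (-141, 130)]
```

```bash
python3 -c "
from workcell import *
print(job_done())"
```

```text
the job is handed in; nothing more can be done
None
```

The job is handed in, with no verdict shown: the pin is parked upright in the notch and the latch is shut against its stop. All three tins on the bench stand in single file between the rails; the front one slid back about 8 mm after I pushed it in, and I left it about 4 mm inside the mouth.

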